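# Timed forceps setting check at the microscopy bench

### The arm

A 6-joint arm with a two-finger parallel gripper is mounted at the origin on the work surface. World frame = base frame: x ahead of the robot, y to its left, z up, the work surface at z = 0. Lengths are in m, angles in degrees, forces in N, time in s.
With the tool pointing down it reaches from about 0.3 to 0.85 m from the base axis. Payload 5.4 kg.
Tool frame: the origin (TCP) lies between the finger pads; the fingertips stand 14 mm ahead of it and the grasp point (between the pads) lies 5 mm behind it (tip_reach is the distance from the TCP to the fingertips, in m); z points along the fingers, y is the line along which they close (so a half turn about z gives the same grasp; the last joint's range is limited). The gripper opens to 85 mm and grips with 20 to 120 N. Pads are 22 mm wide; open, the fingers measure 114 mm over their backs; the gripper's body (76 mm by 85 mm) begins 54 mm behind the grasp point. The pads swing forward as they close: fully open they stand 13 mm farther back than shut.
Start: joints at [56.774, 9.076, 91.501, -0, 79.423, -12.038], TCP at [0.208, 0.536, 0.245] pointing down, gripper open.
Joint ranges: [-166.64, 166.64], [-54.1, 131.32], [10.49, 154.53], [-73.88, 253.88], [9.74, 151.15], [-171.62, 171.62]. Speed limits (degrees/s): [147.25, 147.25, 180, 180, 180, 180].

### API

Orientations are given as [roll, pitch, yaw] about the fixed x, y, z axes, in that order (R = Rz(yaw) Ry(pitch) Rx(roll)).
In Python, from station import * gives the robot as it stands.
- The arm moves only by the tool drive_tool, never from a script. Its argument "increments" is a list of rows, each a list of 5 numbers: the shift along the world's x, y, z in cm, then the turn about the world's z in rad, then the finger opening in cm, from 0 to 8.54. A call has 1 to 10 rows; each row is the pose to reach, as a shift and turn from the pose commanded when the call began; what a row does not reach only later rows make up. A row lasts 1/12 s, in which the tool goes at most 41.7 mm and 7.16 degrees, less where a joint would pass 70% of its speed; a pose out of reach is approached as far as the arm can. A call with a gripper value outside its range is refused whole. The fingers move at their own pace and stop on an object; "force" is the grip in N (left out, the last holds). Time passes only in rows, so rows that repeat a pose let the fingers close. It gives the time, the measured TCP pose, the force, the opening and the grip force at its end, in the units of the state.
- read_state(): the state, without advancing time (a new reading comes with each control period).
- read_camera(name): name is "scene" or "top" or "wrist"; returns a dict with "frame" (400x640x3 uint8, red, green, blue), "range_z" (400x640 float32, m along the optical axis (not along the pixel's ray), 0 where there is no reading), "camera_matrix" (3x3 intrinsics, pixels), "R" (3x3) and "t" (3): a world point X has camera coordinates R X + t. Camera axes: x right, y down, z forward; pixel columns grow to the right and rows downward; lengths in m; the calibration is good to about 2 mm. A picture is of the moment at which its call begins.
- job_done(): hands the job in; it is judged then, once.
Trained networks look in a picture, given as the dict that the camera call returned (one of the last four; its "shot" number tells which), for a name from the list of things; names that differ only in an ending like _2 or _b are one class to them, and where a whole thing is asked for, a point or a joint stands for the part that bears it (a point fixed in the world has none). Each returns a list of dicts, best first, with "conf" (0 to 1); they miss things now and then, are a little off and sometimes report something else, mostly with a low value. They report only what shows in the picture. A call takes as long as a camera call. They do not tell look-alikes from the thing itself.
- find_in(picture, target): "xyz" ([x, y, z] in m, in the coordinates of the camera as it stood for that picture, good to about 4 mm: the middle of the surface that is visible of it).
- place_of(picture, target): "xyz" ([x, y, z] in m, in the coordinates of the camera as it stood for that picture, good to about 4 mm: a listed point, or the origin of a listed thing).
The state is a dict: "t": time; "qpos": joint angles; "qd": joint speeds; "tau": joint torques, N m; "position": TCP position; "orientation": TCP orientation; "contact_force": force on the tool from outside, world axes, zero at the start; "moment": the same for the moment, N m; "finger_gap": finger opening in m; "grasp_force": force on a finger pad.
Only numpy, scipy, OpenCV 4.12 (cv2) and the standard library are available. Lean on these libraries where they do the work, as an engineer would, in place of code of your own. Each camera call takes 0.05 s, during which the arm holds its last target. There are 200 camera calls.

### The job

Start the timed check by pressing the bench timer's button fully down and letting it come up again. Then pick the sprung forceps up from their rest and bring the tips close above (about 1 cm, not touching) the setting gauge, centred over it and lined up with its two engraved lines; squeeze the forceps until the gap between the tips matches the 14 mm between the lines and keep it steady there for at least three seconds. The program finishes while still holding the forceps there at that gap; leave the other things on the bench where they stand.

Things in the scene. Friction and masses are not known exactly. Their poses are not given: they have to be found in the camera images.
- timer: White box-shaped bench timer, 100 x 80 x 30 mm, fixed to the bench, grey-green display on its far half, round white push button on its near half. Origin: centre of the underside; x runs from the button towards the display, z up.
- timer_button_top (a point): Centre of the top face of the timer's round push button (radius 14 mm, pressed straight down). It lies 22 mm from the timer's centre towards -x of the timer, and moves with the button.
- timer_button (a joint): Travel of the timer's button in m: 0 up, 0.006 fully down. Sprung, fully down takes about 5 N, it rises by itself when released. The press counts from 0.0045.
- rest: Dark grey forceps rest, fixed: base plate 180 x 80 x 8 mm with two cross rails (8 mm thick along x, tops 45 mm above the bench, at x = -78 and x = +42 mm) whose ends rise to 60 mm as lips. The forceps lie across the rails, about parallel to the rest's x. Origin: at bench level, below the origin of the lying forceps.
- forceps: Steel spring forceps 190 mm long, about 70 g (balance point x = -20 mm), loose on the rest, blades side by side, level. x runs from the joined heel (x = -120 mm) to the tips, y to the left blade, z up. Origin: between the two finger plates, at blade mid-height, 50 mm above the bench at the start. Blades 10 mm high, 3 mm thick, hinged 100 mm behind the origin; from x = 45 mm they bend down.
- finger_plates (a point): Point midway between the two ribbed finger plates (the forceps' origin): squeeze here, along y. Plates 24 mm long (x), 18 mm high, centred here; about 37 mm over their outer faces when relaxed, 25.5 mm at the 14 mm tip gap. The squeeze takes 0 N relaxed, rising to about 9 N at the 14 mm gap; the blades spring open when let go. Over 25 mm free beside each plate.
- blade_left (a joint): Closing angle of the left blade in rad (the right one does the same): 0 relaxed (tips 34 mm apart), about 0.059 at a 14 mm gap, 0.095 at most (tips almost shut). The tip gap shrinks by 0.34 mm per mrad, 1.7 mm for each mm that the squeeze at the finger plates narrows.
- tip_left (a point): Inner face of the left blade's tip end. The tip gap is the distance between tip_left and tip_right.
- tip_right (a point): Inner face of the right blade's tip end.
- tip_middle (a point): Point midway between the tips, fixed in the forceps frame at x = +69.5 mm, y = 0, z = -24 mm.
- gauge: Setting gauge fixed to the bench: block 60 (x) x 56 (y) x 40 mm (z), aluminium with a white top plate, on which two black engraved lines 40 mm long run along the gauge's x axis at y = +7 and -7 mm, that is 14 mm apart. Origin: centre of the underside, z up. The forceps point along the gauge's x axis (within 0.2 rad) with one tip over each line.
- gauge_top (a point): Centre of the gauge's top face, midway between the two lines, 40 mm above the bench; axes as the gauge.
- oil_bottle: Bystander: amber bottle, 44 mm in diameter, 85 mm high, loose. Origin: centre of the underside.
- slide_box: Bystander: blue slide box 85 x 170 x 34 mm, loose. Origin: centre of the underside.
- dish: Bystander: shallow clear dish, 90 mm in diameter, 16 mm high, loose. Origin: centre of the underside.
- beaker: Bystander: open beaker, 66 mm in diameter, 85 mm high, loose. Origin: centre of the underside.
Not all that is in view belongs to the job. Leave any turquoise look-alike of the timer alone.

How it is judged (in metres and radians):
On the way, in this order (a step that is already met when the one before it is completed fails the run):
1. the timer's button is pressed fully down (value of joint timer_button above 0.0045 m), for 0.05 s.
2. the button is released and up again (value of joint timer_button below 0.001 m), for 0.05 s.
3. the forceps are lifted clear of their rest by the fingers (height (world z) of forceps above 0.065 m and contact force between forceps and rest below 0.1 N and contact force between forceps and the fingers above 0.3 N), for 0.2 s.
4. the tips are held over the gauge at the marked gap for two seconds (distance between tip_left and tip_right between 0.012 and 0.016 m and horizontal distance between tip_middle and gauge_top below 0.008 m and angle between the x axis of forceps and the x axis of gauge, either way round below 0.2 rad and z of tip_left in the frame of gauge_top between 0.001 and 0.025 m and z of tip_right in the frame of gauge_top between 0.001 and 0.025 m and contact force between forceps and gauge below 0.1 N and contact force between forceps and rest below 0.1 N and contact force between forceps and the fingers above 1 N), for 2 s.
At the end, for the whole second after the job is handed in: Fingers hold the forceps still, clear of gauge and rest: tip gap 14 mm +-2 mm, tip middle within 8 mm horizontally of the gauge centre, both tips 1 to 25 mm above its top, forceps within 0.2 rad of the lines; button up; each bystander moved under 25 mm (all of step 4 and linear speed of forceps below 0.01 m/s and angular speed of forceps below 0.1 rad/s and velocity of joint blade_left between -0.02 and 0.02 rad/s and value of joint timer_button below 0.001 m and distance of each of oil_bottle, slide_box, dish, beaker from where it was at the start of the episode below 0.025 m); the arm keeps its last pose, push and grip.
It fails at once if the oil bottle is pushed away (distance of oil_bottle from where it was at the start of the episode above 0.025 m).
It fails at once if the slide box is pushed away (distance of slide_box from where it was at the start of the episode above 0.025 m).
It fails at once if the dish is pushed away (distance of dish from where it was at the start of the episode above 0.025 m).
It fails at once if the beaker is pushed away (distance of beaker from where it was at the start of the episode above 0.025 m).
It also fails if it takes over 67 s, if anything falls off the work surface, if the arm or the gripper's body presses on something with over 40 N, if the wrist force passes 120 N, or if a joint passes its speed limit or range.

## Working session

There is one attempt and no reset: what is moved stays moved. The work goes in short steps, Python scripts to look and compute and a tool call to move; the robot and the scene stay as the last step left them, time stands still between calls to the robot, and variables do not carry over. Pictures are saved under pics/ and viewed, at most 10 in all, crops included, and the job is handed in when it is done.

Besides the shell and the picture viewer there is one more tool, called after "Emit:" by a JSON object that holds its "method" and its "body", one argument or row to a line. drive_tool: Moves the arm, as the interface text tells. Its arguments: {"type":"object","properties":{"increments":{"type":"array"},"force":{"type":"number"}},"required":["increments"]}

```bash
mkdir -p pics; cat > h.py <<'E'
from station import *
import numpy as np, cv2
def world(p,x): return p["R"].T@(np.array(x)-p["t"])
def pix(p,X):
    c=p["camera_matrix"]@(p["R"]@np.array(X)+p["t"]); return (c[:2]/c[2]).round(1)
def cloud(p):
    K=p["camera_matrix"]; z=p["range_z"]; v,u=np.mgrid[:z.shape[0],:z.shape[1]]
    c=np.stack([(u-K[0,2])/K[0,0]*z,(v-K[1,2])/K[1,1]*z,z],-1)
    return (c-p["t"])@p["R"]
def save(p,n,crop=None,s=1):
    f=p["frame"][:,:,::-1]
    if crop: f=f[crop[1]:crop[3],crop[0]:crop[2]]
    cv2.imwrite("pics/"+n,cv2.resize(f,None,fx=s,fy=s,interpolation=cv2.INTER_CUBIC))
E
python3 - <<'E'
from h import *
for n in("top","scene"):
    p=read_camera(n); save(p,n+"0.png")
    for t in("timer","timer_button_top","rest","forceps","finger_plates","tip_middle","gauge","gauge_top","oil_bottle","slide_box","dish","beaker"):
        for r in place_of(p,t)[:3]:
            w=world(p,r["xyz"]); print(n,t,round(r["conf"],2),w.round(3),pix(p,w))
print(read_state())
E
```

```text
top timer 0.94 [0.582 0.226 0.001] [247.7 208.3]
top timer 0.82 [ 0.431  0.277 -0.003] [221.5 261.7]
top timer_button_top 0.68 [0.413 0.27  0.055] [217.5 267.1]
top timer_button_top 0.56 [0.561 0.224 0.05 ] [243.8 212. ]
top rest 0.97 [ 0.524 -0.266  0.002] [425. 245.]
top forceps 0.62 [ 0.528 -0.269  0.054] [431.3 241.3]
top finger_plates 0.7 [ 0.528 -0.267  0.049] [429.7 241.3]
top tip_middle 0.91 [ 0.594 -0.249  0.023] [421.4 217.7]
top oil_bottle 0.51 [ 0.745 -0.196  0.004] [402.8 165.5]
top slide_box 0.65 [0.769 0.096 0.001] [301.7 149. ]
top dish 0.81 [ 0.573 -0.44   0.   ] [488.8 233.1]
top beaker 0.6 [0.618 0.425 0.   ] [178.9 189.4]
scene timer 0.78 [0.579 0.229 0.   ] [374.4 265.8]
scene timer 0.65 [0.433 0.275 0.004] [429.7 253.7]
scene timer_button_top 0.55 [0.407 0.268 0.054] [440.  239.3]
scene timer_button_top 0.42 [0.554 0.224 0.05 ] [383.1 252.4]
scene rest 0.64 [ 0.527 -0.275 -0.002] [300.7 129.6]
scene rest 0.41 [0.555 0.224 0.051] [383.  252.7]
scene forceps 0.77 [ 0.53  -0.273  0.05 ] [299.5 119.7]
scene forceps 0.48 [ 0.574 -0.445  0.003] [263.7  99.5]
scene fin
[... 640 characters left out ...]
5 0.224 0.05 ] [383.  252.8]
{'t': 1.3, 'qpos': array([ 5.67743872e+01,  9.07480962e+00,  9.14999663e+01,  6.48825088e-04,
        7.94237056e+01, -1.20381265e+01]), 'qd': array([-0.03674027, -0.10860562, -0.05056363, -0.00676085, -0.13305775,
       -0.15172575]), 'tau': array([-1.75853338e-04, -3.96010351e+01, -3.31694376e+01, -3.17399890e-04,
        7.17062157e-04, -7.90520236e-07]), 'position': array([0.20783296, 0.536119  , 0.24531961]), 'orientation': array([ 1.79998382e+02, -3.07084022e-04,  1.58812395e+02]), 'contact_force': array([-0.53773647,  0.05050836,  0.48310765]), 'moment': array([-0.01541566, -0.04556776,  0.0490935 ]), 'grasp_force': 0.0, 'finger_gap': 0.08553371653289571}
```

View pics/top0.png

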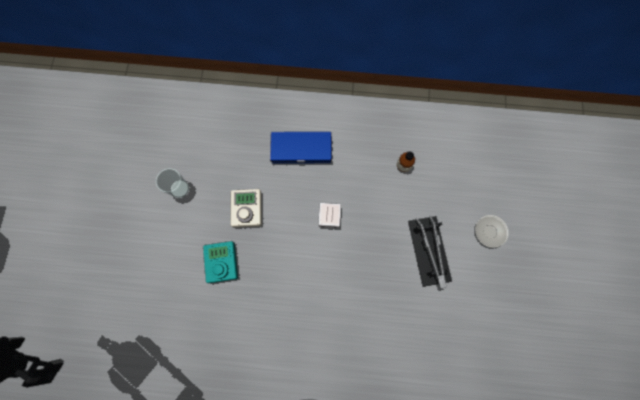

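View pics/scene0.png

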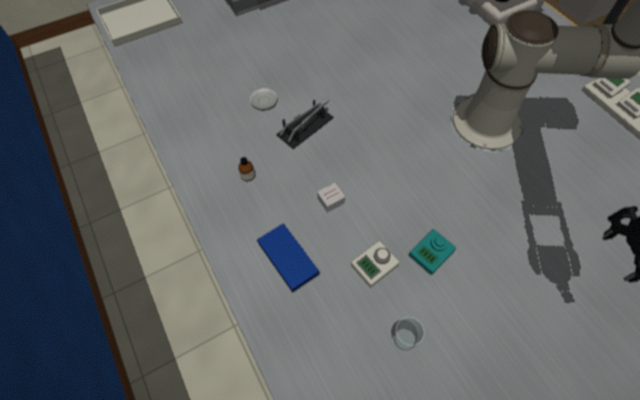

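The white timer is at top (247,208) and scene (374,265). The turquoise look-alike is at top (221,262) and scene (430,253). The white one fits the description. I'll fly over it and confirm with a crop from the wrist camera.

Emit:
{"method": "drive_tool", "body": {
  "increments": [
    [3.5, -3.1, 0, 0, 4],
    [7, -6.2, 0, 0, 0],
    [10.5, -9.3, 0, 0, 0],
    [14, -12.4, 0, 0, 0],
    [17.5, -15.5, 0, 0, 0],
    [21, -18.6, 0, 0, 0],
    [24.5, -21.7, 0, 0, 0],
    [28, -24.8, 0, 0, 0],
    [30, -27, 0, 0, 0],
    [31, -29, 0, 0, 0]
  ],
  "force": 30
}}

```text
t: 2.13
position: [0.5142, 0.2516, 0.2454]
orientation: [180.0, 0.0, 158.8]
contact_force: [0.1, 0.4, 0.1]
finger_gap: -0.0002
grasp_force: 0.0
```

```bash
python3 - <<'E'
from h import *
p=read_camera("wrist"); save(p,"w1.png")
print(read_state()["position"],read_state()["orientation"],read_state()["finger_gap"])
for t in("timer","timer_button_top"):
    for r in place_of(p,t)[:3]:
        w=world(p,r["xyz"]); print(t,round(r["conf"],2),w.round(4),pix(p,w))
p2=read_camera("top")
f=np.hstack([cv2.resize(p["frame"],(400,250)),cv2.resize(p2["frame"][170:300,180:300],(400,433))[:250]])
c=cloud(p2)
for u,v in((245,214),(245,212),(247,228),(330,215),(426,242)): print(u,v,c[v,u].round(3))
E
```

```text
[0.51840207 0.24517077 0.24538797] [-179.84905807    0.29189728  158.48580102] 0.0006477283683892499
timer 0.69 [ 0.4261  0.2784 -0.0008] [315.9  98. ]
timer 0.65 [ 0.5774  0.227  -0.001 ] [321.6 223.9]
timer_button_top 0.89 [0.5576 0.2228 0.0494] [312.  224.9]
timer_button_top 0.62 [0.4038 0.2668 0.0536] [296.   76.6]
timer_button_top 0.28 [ 0.6    -0.2488  0.0228] [ 17.8 356.9]
245 214 [0.555 0.219 0.055]
245 212 [0.561 0.22  0.054]
247 228 [ 0.528  0.221 -0.002]
330 215 [ 0.575 -0.002  0.043]
426 242 [ 0.524 -0.255  0.058]
```

View pics/w1.png

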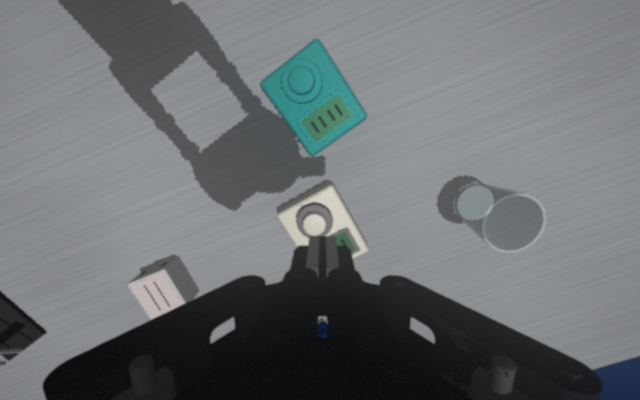

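The wrist view shows the white timer, with its button at (313,222). The turquoise look-alike is at (315,95). I'll press the white one.

Emit:
{"method": "drive_tool", "body": {
  "increments": [
    [2, -1.2, -3, 0, 0],
    [3.9, -2.4, -6, 0, 0],
    [3.9, -2.4, -10, 0, 0],
    [3.9, -2.4, -13, 0, 0],
    [3.9, -2.4, -15, 0, 0],
    [3.9, -2.4, -16.5, 0, 0],
    [3.9, -2.4, -17.3, 0, 0],
    [3.9, -2.4, -17.8, 0, 0],
    [3.9, -2.4, -17.8, 0, 0]
  ]
}}

```text
t: 3.08
position: [0.5508, 0.2299, 0.0669]
orientation: [-180.0, -0.1, 158.9]
contact_force: [-0.6, 0.6, -0.2]
finger_gap: -0.0001
grasp_force: 0.0
```

```bash
python3 - <<'E'
from h import *
p=read_camera("top")
s=read_state(); print(s["position"],s["contact_force"],s["qd"])
E
```

```text
[0.5516198  0.22975419 0.0679372 ] [0.26464593 1.44223553 0.50544156] [-0.43712587 -0.95515763 -0.86016467 -0.19102214 -0.07986966 -0.01127377]
```

Emit:
{"method": "drive_tool", "body": {
  "increments": [
    [0.5, -0.7, 0, 0, 0],
    [0.5, -0.7, -0.3, 0, 0],
    [0.5, -0.7, -0.6, 0, 0],
    [0.5, -0.7, -0.6, 0, 0]
  ]
}}

```text
t: 3.47
position: [0.5581, 0.2217, 0.0622]
orientation: [179.9, 0.2, 158.8]
contact_force: [2.0, -0.7, 2.6]
finger_gap: 0.0002
grasp_force: 1.8
```

Emit:
{"method": "drive_tool", "body": {
  "increments": [
    [0, 0, -0.2, 0, 0],
    [0, 0, -0.4, 0, 0],
    [0, 0, -0.5, 0, 0],
    [0, 0, -0.5, 0, 0]
  ]
}}

```text
t: 3.8
position: [0.5582, 0.2218, 0.0598]
orientation: [180.0, 0.2, 158.8]
contact_force: [-4.6, -4.0, 19.7]
finger_gap: 0.0002
grasp_force: 10.2
```

Emit:
{"method": "drive_tool", "body": {
  "increments": [
    [0, 0, 1, 0, 0],
    [0, 0, 4, 0, 0],
    [0, -2, 7.5, 0, 0],
    [0, -5, 11, 0, 0],
    [0.3, -8.5, 14, 0.1, 5.5],
    [0.6, -12, 16, 0.2, 5.5],
    [0.9, -16, 16, 0.3, 5.5],
    [1.2, -20, 16, 0.4, 5.5],
    [1.6, -24, 16, 0.5, 5.5],
    [2, -28, 16, 0.6, 5.5]
  ]
}}

```text
t: 4.63
position: [0.5757, -0.0589, 0.2159]
orientation: [179.9, -0.1, -166.5]
contact_force: [0.8, 0.6, -0.9]
finger_gap: 0.055
grasp_force: 0.0
```

Emit:
{"method": "drive_tool", "body": {
  "increments": [
    [0, -4, 0, 0.03, 5.5],
    [0, -8, 0, 0.03, 5.5],
    [0, -12, 0, 0.03, 5.5],
    [0, -15, 0, 0.03, 5.5],
    [0, -18, 0, 0.03, 5.5],
    [0, -19.7, 0, 0.03, 5.5],
    [0, -19.7, 0, 0.03, 5.5]
  ]
}}

```text
t: 5.22
position: [0.5757, -0.2574, 0.2154]
orientation: [180.0, -0.1, -165.3]
contact_force: [-0.3, -0.8, 0.4]
finger_gap: 0.0551
grasp_force: 0.0
```

```bash
python3 - <<'E'
from h import *
p=read_camera("wrist"); p=read_camera("wrist"); save(p,"w2.png")
s=read_state();print(s["position"],s["orientation"],s["finger_gap"],s["t"])
for t in("forceps","finger_plates","tip_middle","rest"):
    for r in place_of(p,t)[:2]:
        w=world(p,r["xyz"]); print(t,round(r["conf"],2),w.round(4),pix(p,w))
c=cloud(p)
h=c[...,2]; m=(p["range_z"]>0)&(abs(c[...,0]-.54)<.17)&(abs(c[...,1]+.26)<.08)&(h>.035)&(h<.075)
np.save("c2.npy",c)
v,u=np.nonzero(m); print(len(u),c[m].min(0),c[m].max(0))
E
```

```text
[ 0.57626466 -0.25376526  0.21558837] [ 1.79879487e+02 -3.07523133e-02 -1.65120330e+02] 0.055013516298263336 5.3167
forceps 0.8 [ 0.5252 -0.2643  0.0479] [326.  136.2]
finger_plates 0.56 [ 0.5329 -0.2711  0.0476] [317.3 142.1]
tip_middle 0.64 [ 0.574  -0.4388 -0.0065] [168.4 136.1]
rest 0.89 [ 0.5286 -0.2752 -0.0045] [315.4 134.3]
3208 [ 0.41474851 -0.31449426  0.0350381 ] [ 0.59507249 -0.22888275  0.06042312]
```

View pics/w2.png

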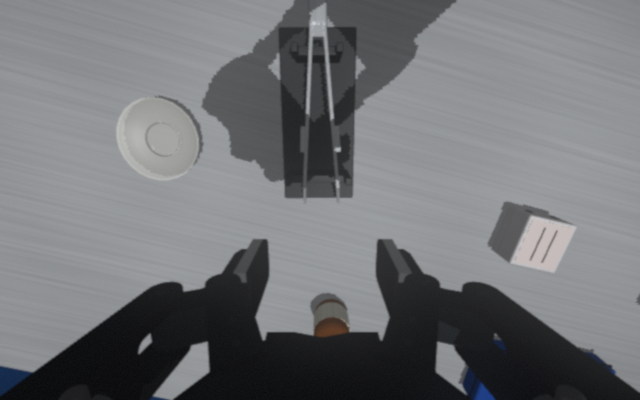

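The wrist view shows the forceps nearly upright: heel at (318,12–25), tips at (305,200) and (338,200), plates at (304,138) and (334,140). I'll compute the axis from these pixels.

```bash
python3 - <<'E'
from h import *
p=read_camera("wrist"); K=p["camera_matrix"]
def ray(u,v,z):
    d=p["R"].T@np.linalg.solve(K,[u,v,1]); o=-p["R"].T@p["t"]; return o+d*(z-o[2])/d[2]
hl=ray(318.5,20,.055); hl0=ray(318.5,5,.055); t=(ray(305,200,.028)+ray(338,200,.028))/2
print("heel",hl,hl0,"tip",t,np.linalg.norm(ray(305,200,.028)-ray(338,200,.028)))
d=t-hl; print("yaw",np.degrees(np.arctan2(d[1],d[0])),"len",np.hypot(*d[:2]),np.hypot(*(t-hl0)[:2]))
u=d[:2]/np.hypot(*d[:2]); print("origin from tip",t[:2]-u*.0695)
c=cloud(p)
# plates: points in forceps frame near the origin
o=t[:2]-u*.0695; q=c[...,:2]-o; fx=q@u; fy=q@np.array([-u[1],u[0]]); h=c[...,2]
m=(p["range_z"]>0)&(h>.047)&(h<.075)&(abs(fy)<.03)&(abs(fx)<.14)
for a in np.arange(-.13,.09,.01):
    k=m&(abs(fx-a)<.005)
    if k.sum(): print(a.round(3),k.sum(),fy[k].min().round(4),fy[k].max().round(4),h[k].max().round(3))
f=p["frame"][0:230,240:400][:,:,::-1]; cv2.imwrite("pics/w3.png",cv2.resize(f,None,fx=2.6,fy=2.6,interpolation=cv2.INTER_CUBIC))
E
```

```text
heel [ 0.43241357 -0.29473053  0.055     ] [ 0.4213866  -0.29765346  0.055     ] tip [ 0.5949601  -0.24848855  0.028     ] 0.03652464269372926
yaw 15.880233165905652 len 0.16899614303244634 0.18040218510800862
origin from tip [ 0.52811252 -0.26750566]
-0.12 12 -0.0096 0.0058 0.054
-0.11 249 -0.0099 0.0059 0.057
-0.1 231 -0.0094 0.0057 0.056
-0.09 201 -0.0096 0.0056 0.056
-0.08 240 -0.0254 0.0198 0.061
-0.07 107 -0.011 0.0189 0.059
-0.06 84 -0.0122 0.0079 0.056
-0.05 87 -0.0125 0.0087 0.056
-0.04 76 -0.0137 0.0095 0.056
-0.03 85 -0.014 0.0104 0.056
-0.02 73 -0.0152 0.0113 0.056
-0.01 151 -0.0201 0.0158 0.06
-0.0 171 -0.0204 0.0168 0.06
0.01 131 -0.0207 0.0167 0.059
0.02 64 -0.0175 0.014 0.056
0.03 73 -0.0187 0.0149 0.056
0.04 126 -0.0192 0.0275 0.061
0.05 29 -0.0197 0.0162 0.055
```

View pics/w3.png

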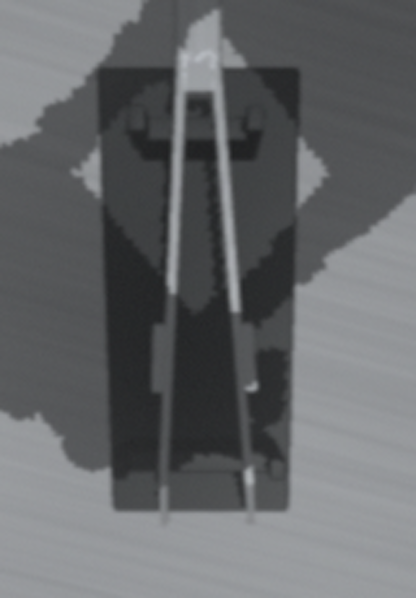

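Plates, blades and heel agree on the origin at (0.529, −0.269), yaw 15.9°, plate tops at 60 mm. Going down.

Emit:
{"method": "drive_tool", "body": {
  "increments": [
    [-2, -0.7, 0, 0.017, 5.5],
    [-4, -1.3, -2, 0.017, 5.5],
    [-4.7, -1.5, -5, 0.017, 5.5],
    [-4.7, -1.5, -8, 0.017, 5.5],
    [-4.7, -1.5, -10, 0.017, 5.5],
    [-4.7, -1.5, -11, 0.017, 5.5],
    [-4.7, -1.5, -11, 0.017, 5.5],
    [-4.7, -1.5, -11, 0.017, 5.5]
  ]
}}

```text
t: 6.23
position: [0.53, -0.2693, 0.1069]
orientation: [-180.0, 0.0, -164.1]
contact_force: [-0.3, -0.2, 0.9]
finger_gap: 0.0549
grasp_force: 0.0
```

```bash
python3 - <<'E'
from h import *
p=read_camera("wrist"); s=read_state(); print(s["position"],s["orientation"],s["contact_force"])
c=cloud(p); a=np.radians(15.9); u=np.array([np.cos(a),np.sin(a)]); q=c[...,:2]-s["position"][:2]; fx=q@u; fy=q@np.array([-u[1],u[0]]); h=c[...,2]
m=(p["range_z"]>0)&(h>.048)&(h<.062)&(abs(fy)<.03)
for b in np.arange(-.13,.06,.01):
    k=m&(abs(fx-b)<.005)
    if k.sum(): print(b.round(3),k.sum(),fy[k].min().round(4),fy[k].max().round(4),h[k].max().round(3))
E
```

```text
[ 0.53065082 -0.26989891  0.10798759] [-1.79872857e+02  9.02778323e-02 -1.64079932e+02] [ 1.3547612  -0.36761163  0.14754703]
-0.12 326 -0.0066 0.0088 0.056
-0.11 576 -0.0068 0.0089 0.056
-0.1 536 -0.0069 0.0085 0.056
-0.09 378 -0.0217 0.0091 0.059
-0.08 575 -0.0231 0.0228 0.061
-0.07 197 -0.0083 0.0107 0.056
-0.06 185 -0.0091 0.0113 0.056
-0.05 180 -0.0104 0.0121 0.056
-0.04 168 -0.0106 0.0129 0.056
-0.03 164 -0.0114 0.0136 0.056
-0.02 158 -0.0122 0.0139 0.056
-0.01 394 -0.0171 0.0189 0.06
-0.0 345 -0.0181 0.0199 0.06
0.01 231 -0.0182 0.0199 0.06
0.02 136 -0.0156 0.0174 0.055
0.03 138 -0.0299 0.0297 0.059
0.04 310 -0.03 0.03 0.06
0.05 19 -0.0174 0.0186 0.055
```

Emit:
{"method": "drive_tool", "body": {
  "increments": [
    [0, 0.1, -2, 0, 5.5],
    [0, 0.1, -4, 0, 5.5],
    [0, 0.1, -5.5, 0, 5.5],
    [0, 0.1, -6.2, 0, 5.5],
    [0, 0.1, -6.2, 0, 5.5],
    [0, 0.1, -6.2, 0, 3.5],
    [0, 0.1, -6.2, 0, 3.0],
    [0, 0.1, -6.2, 0, 2.5],
    [0, 0.1, -6.2, 0, 2.5],
    [0, 0.1, -6.2, 0, 2.5]
  ],
  "force": 40
}}

```text
t: 7.12
position: [0.5314, -0.2699, 0.0472]
orientation: [-179.8, 0.2, -164.1]
contact_force: [-0.0, 0.6, 7.3]
finger_gap: 0.0252
grasp_force: 10.6
```

Emit:
{"method": "drive_tool", "body": {
  "increments": [
    [0, 0, 0.2, 0, 2.5],
    [0, 0, 0.6, 0, 2.5],
    [0, 0, 1.2, 0, 2.5],
    [0, 0, 2, 0, 2.5],
    [0, 0, 3, 0, 2.5],
    [0, 0, 4, 0, 2.5],
    [0, 0, 5, 0, 2.5],
    [0, 0, 6, 0, 2.5],
    [0, 0, 6, 0, 2.5],
    [0, 0, 6, 0, 2.5]
  ]
}}

```text
t: 7.95
position: [0.5301, -0.2689, 0.1054]
orientation: [-179.9, 0.1, -164.1]
contact_force: [0.4, -0.1, -1.7]
finger_gap: 0.0256
grasp_force: 8.8
```

```bash
python3 - <<'E'
from h import *
p=read_camera("scene"); p=read_camera("wrist"); save(p,"w4.png")
s=read_state(); print(s["position"],s["orientation"],s["contact_force"],s["finger_gap"],s["grasp_force"])
for t in("forceps","finger_plates","tip_middle","tip_left","tip_right","gauge_top","gauge"):
    for r in place_of(p,t)[:2]:
        w=world(p,r["xyz"]); print(t,round(r["conf"],2),w.round(4),pix(p,w))
c=cloud(p); a=np.radians(15.9); u=np.array([np.cos(a),np.sin(a)]); q=c[...,:2]-s["position"][:2]; fx=q@u; fy=q@np.array([-u[1],u[0]]); h=c[...,2]
m=(p["range_z"]>0)&(h>.075)&(h<.14)&(abs(fy)<.012)
for b in np.arange(-.13,.1,.02):
    k=m&(abs(fx-b)<.005)
    if k.sum(): print(b.round(3),k.sum(),fy[k].min().round(4),fy[k].max().round(4),np.median(h[k]).round(4))
E
```

```text
[ 0.52920309 -0.26829271  0.10386365] [ 1.79959503e+02 -2.92550289e-02 -1.64120682e+02] [-0.26387884 -0.86592159 -0.71876014] 0.024933411742540323 8.791964650154114
forceps 0.76 [ 0.5269 -0.2633  0.1063] [334.8 264.9]
tip_middle 0.67 [ 0.5254 -0.27    0.1022] [321.8 254.5]
gauge_top 0.86 [0.5803 0.0017 0.0405] [631.6 367.1]
gauge 0.73 [ 5.797e-01 -3.000e-04 -3.800e-03] [582.4 328.1]
-0.11 391 -0.0081 0.0079 0.1111
-0.09 884 -0.0073 0.007 0.1112
-0.07 475 -0.0077 0.0074 0.1111
-0.05 409 -0.008 0.0078 0.1112
-0.03 339 -0.0083 0.0077 0.1112
-0.01 850 -0.012 0.012 0.1119
0.01 421 -0.0118 0.012 0.1119
0.03 201 -0.0093 0.0086 0.1112
```

View pics/w4.png

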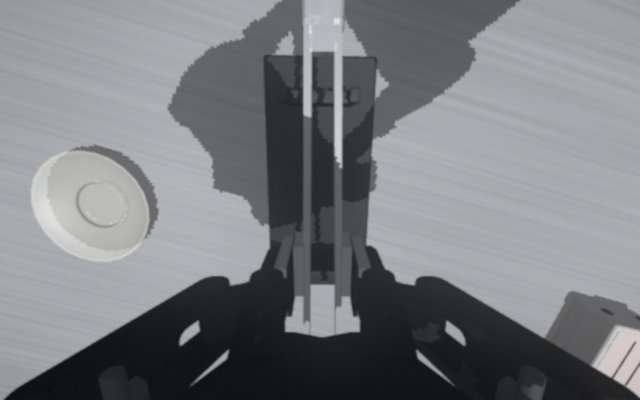

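```bash
python3 - <<'E'
from h import *
for n in("top","scene","wrist"):
    p=read_camera(n); c=cloud(p); m=(p["range_z"]>0)&(abs(c[...,2]-.04)<.012)&(abs(c[...,0]-.578)<.055)&(abs(c[...,1])<.055)&(p["frame"].min(-1)>100)
    P=c[m]; 
    if len(P)<20: print(n,len(P)); continue
    r=cv2.minAreaRect((P[:,:2]*1000).astype(np.float32)); print(n,len(P),r,np.median(P[:,2]))
    # dark engraved lines: pixels within the rect, onto plane z=.04
    K=p["camera_matrix"]; o=-p["R"].T@p["t"]
    sub=p["frame"].mean(-1); box=cv2.boxPoints(r)/1000
    q=np.array([pix(p,[x,y,.04]) for x,y in (box-box.mean(0))*.8+box.mean(0)]).astype(np.int32)
    M=np.zeros(sub.shape,np.uint8); cv2.fillPoly(M,[q],1); thr=np.median(sub[M>0])*.8
    v,u=np.nonzero((M>0)&(sub<thr)); D=(p["R"].T@np.linalg.solve(K,np.stack([u,v,np.ones(len(u))]))).T
    W=(o+D*((.04-o[2])/D[:,2])[:,None])[:,:2]
    if len(W)<6: print("few",len(W)); continue
    W=W[np.hypot(*(W-box.mean(0)).T)<.027]
    # best angle: minimise spread within two lines
    best=min(np.radians(np.arange(-45,46,1)),key=lambda a:(lambda s:np.var(np.abs(s-np.median([s.min(),s.max()]))))(W@[-np.sin(a),np.cos(a)]))
    s=W@[-np.sin(best),np.cos(best)]; print("lines",len(W),np.degrees(best),W.mean(0),s.min(),s.max(),"rect mid",box.mean(0))
E
```

```text
top 479 ((578.3800659179688, 0.2592201232910156), (60.27033615112305, 55.754554748535156), 1.535827875137329) 0.04155498302752458
few 0
scene 385 ((579.2157592773438, 1.4094276428222656), (60.87792205810547, 59.47321319580078), 2.010812282562256) 0.04047985622645166
few 0
wrist 2296 ((580.2884521484375, -8.573802947998047), (73.51693725585938, 41.592952728271484), 24.188825607299805) 0.039576540224946
lines 596 31.0 [ 0.59247648 -0.00745379] -0.3256893137566561 -0.2913612906171343 rect mid [ 0.5802884 -0.0085738]
```

Emit:
{"method": "drive_tool", "body": {
  "increments": [
    [-0.1, 1, 0, -0.02, 2.5],
    [-0.3, 3, 0, -0.05, 2.5],
    [-0.5, 6, 0, -0.08, 2.5],
    [-0.8, 9, 0, -0.11, 2.5],
    [-1.0, 12, 0, -0.14, 2.5],
    [-1.3, 15, 0, -0.17, 2.5],
    [-1.5, 18, 0, -0.2, 2.5],
    [-1.7, 21, 0, -0.22, 2.5],
    [-1.9, 24, 0, -0.24, 2.5],
    [-2, 26, 0, -0.248, 2.5]
  ]
}}

```text
t: 9.38
position: [0.5089, -0.0061, 0.1043]
orientation: [180.0, -0.0, -178.3]
contact_force: [0.3, -0.2, -1.6]
finger_gap: 0.0252
grasp_force: 8.8
```

Emit:
{"method": "drive_tool", "body": {
  "increments": [
    [0, 0.5, 0, 0, 2.5],
    [0, 0.7, 0, 0, 2.5],
    [0, 0.7, -0.5, 0, 2.5],
    [0, 0.7, -1, 0, 2.5],
    [0, 0.7, -1.5, 0, 2.5],
    [0, 0.7, -1.5, 0, 2.5],
    [0, 0.7, -1.5, 0, 2.5]
  ]
}}

```text
t: 9.97
position: [0.5091, -0.0022, 0.0886]
orientation: [180.0, -0.1, -178.4]
contact_force: [-0.8, -0.5, -0.5]
finger_gap: 0.0251
grasp_force: 8.8
```

```bash
python3 - <<'E'
from h import *
p=read_camera("wrist"); s=read_state(); print(s["position"],s["orientation"],s["contact_force"],s["finger_gap"],s["grasp_force"])
a=np.radians(s["orientation"][2]+180); u=np.array([np.cos(a),np.sin(a)])
c=cloud(p);q=c[...,:2]-s["position"][:2]; fx=q@u; fy=q@np.array([-u[1],u[0]]); h=c[...,2]
m=(p["range_z"]>0)&(abs(h-s["position"][2]-.007)<.02)&(abs(fy)<.014)&(fx<.035)&(fx>-.13)
for b in np.arange(-.12,.04,.01):
    k=m&(abs(fx-b)<.005)
    if k.sum(): print(b.round(3),k.sum(),fy[k].min().round(4),fy[k].max().round(4),np.median(h[k]).round(4))
for n in("top","scene"):
    p=read_camera(n)
    for t in("tip_middle","tip_left","tip_right","gauge_top","finger_plates","timer_button_top"):
        for r in place_of(p,t)[:2]:
            w=world(p,r["xyz"]); print(n,t,round(r["conf"],2),w.round(4),pix(p,w))
    U=pix(p,[.57,0,.06]).astype(int); save(p,n+"5.png",(U[0]-50,U[1]-40,U[0]+50,U[1]+40),4)
a=cv2.imread("pics/top5.png");b=cv2.imread("pics/scene5.png"); cv2.imwrite("pics/b5.png",np.hstack([a,b]))
E
```

```text
[ 0.5093961  -0.00207985  0.08898236] [ 1.79994289e+02 -3.52344513e-02 -1.78378790e+02] [-0.19865158 -0.76131474 -0.13083749] 0.02522598112088733 8.808301985263824
-0.11 463 -0.0078 0.0081 0.0954
-0.1 1276 -0.0077 0.0081 0.0956
-0.09 852 -0.0071 0.0074 0.0954
-0.08 502 -0.0072 0.0076 0.0955
-0.07 455 -0.0073 0.0078 0.0955
-0.06 439 -0.0075 0.0079 0.0955
-0.05 394 -0.0077 0.008 0.0955
-0.04 375 -0.0078 0.0078 0.0954
-0.03 341 -0.008 0.008 0.0955
-0.02 317 -0.0113 0.0125 0.0954
-0.01 1265 -0.014 0.014 0.0989
-0.0 964 -0.014 0.0139 0.0995
0.01 591 -0.0139 0.014 0.0991
0.02 251 -0.0088 0.0089 0.0953
0.03 195 -0.0089 0.009 0.0952
top tip_left 0.29 [0.5646 0.2254 0.0518] [243.4 210.6]
top timer_button_top 0.62 [0.4081 0.2713 0.0532] [216.7 268.9]
top timer_button_top 0.61 [0.5631 0.224  0.0499] [244.  211.3]
scene tip_middle 0.79 [ 0.5786 -0.0013  0.067 ] [330.6 188.6]
scene tip_left 0.48 [0.5802 0.0089 0.0732] [332.  190.4]
scene tip_right 0.6 [ 0.5746 -0.0094  0.0696] [330.3 185.3]
scene gauge_top 0.96 [ 0.5766 -0.0007  0.0405] [331.2 193.4]
scene finger_plates 0.73 [0.5062 0.0014 0.0926] [354. 173.]
scene timer_button_top 0.63 [0.5784 0.2267 0.0038] [374.2 264.6]
scene timer_button_top 0.59 [0.4034 0.2674 0.0536] [440.9 238.4]
```

View pics/b5.png

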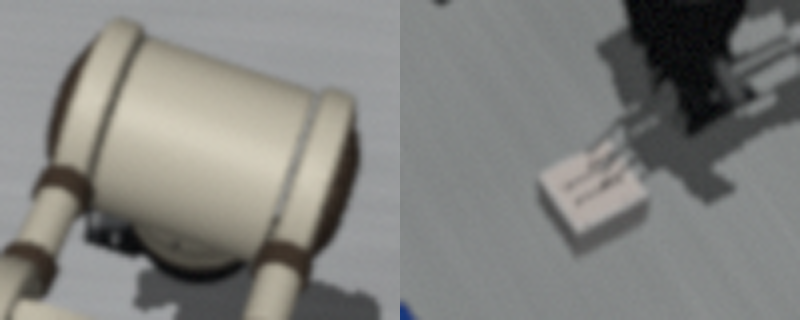

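The scene crop (right half) shows the two tips parallel over the two engraved lines, and the arm hides the gauge in the top view. Blade width and the 8.8 N squeeze both put the tip gap at about 14 mm. I'll lower 1.5 cm and hold.

Emit:
{"method": "drive_tool", "body": {
  "increments": [
    [0, 0.1, -0.3, 0, 2.5],
    [0, 0.1, -0.6, 0, 2.5],
    [0, 0.1, -0.9, 0, 2.5],
    [0, 0.1, -1.2, 0, 2.5],
    [0, 0.1, -1.4, 0, 2.5],
    [0, 0.1, -1.5, 0, 2.5],
    [0, 0.1, -1.5, 0, 2.5],
    [0, 0.1, -1.5, 0, 2.5],
    [0, 0.1, -1.5, 0, 2.5],
    [0, 0.1, -1.5, 0, 2.5]
  ]
}}

```text
t: 11.55
position: [0.5097, -0.0006, 0.0745]
orientation: [-180.0, 0.0, -178.3]
contact_force: [0.9, 0.7, -1.4]
finger_gap: 0.0251
grasp_force: 8.8
```

```bash
python3 - <<'E'
from h import *
p=read_camera("scene"); s=read_state(); print(s["position"],s["orientation"],s["contact_force"],s["finger_gap"],s["grasp_force"])
for t in("tip_middle","tip_left","tip_right","gauge_top"):
    for r in place_of(p,t)[:1]:
        w=world(p,r["xyz"]); print(t,round(r["conf"],2),w.round(4),pix(p,w))
save(p,"s6.png",(290,160,370,220),8)
c=cloud(p); m=(p["range_z"]>0)&(c[...,2]>.046)&(c[...,2]<.075)&(c[...,0]>.545)&(c[...,0]<.62)&(abs(c[...,1])<.03); P=c[m]; print(len(P),P[P[:,0].argsort()][-6:].round(4))
E
```

```text
[ 0.50968245 -0.00058336  0.07447855] [-1.79993929e+02  2.15885891e-02 -1.78327335e+02] [-0.0443225   0.20438226 -0.72254519] 0.025045261934853378 8.805774003267288
tip_middle 0.79 [0.5784 0.001  0.0548] [331.  191.4]
tip_left 0.66 [0.5801 0.0127 0.0594] [332.7 194. ]
tip_right 0.68 [ 0.577  -0.0072  0.054 ] [329.9 189.2]
gauge_top 0.71 [0.5777 0.0012 0.0413] [331.2 193.9]
37 [[ 0.575   0.0115  0.0534]
 [ 0.5758  0.0075  0.0535]
 [ 0.5764 -0.0079  0.0588]
 [ 0.5779 -0.0055  0.058 ]
 [ 0.5785  0.0118  0.0567]
 [ 0.6056  0.0037  0.0461]]
```

View pics/s6.png

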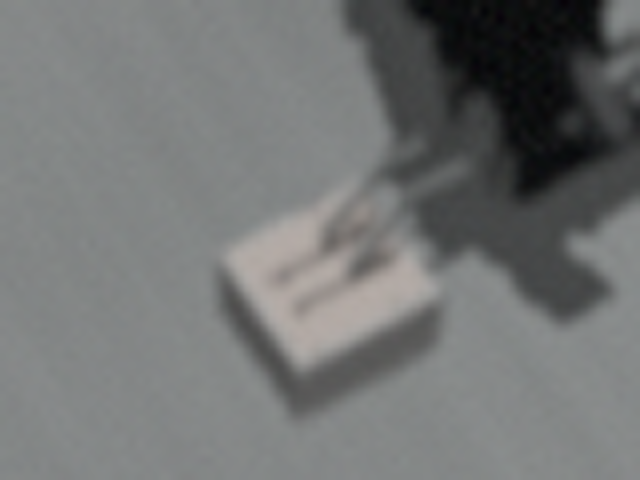

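The enlarged view shows each tip at the middle of its line (crop ~(325,245) and (355,270)). The heights come out about 12 mm above the top, and the tip centre within 1–2 mm of the gauge centre. I'll hold here for over three seconds.

Emit:
{"method": "drive_tool", "body": {
  "increments": [
    [0, 0, 0, 0, 2.5],
    [0, 0, 0, 0, 2.5],
    [0, 0, 0, 0, 2.5],
    [0, 0, 0, 0, 2.5],
    [0, 0, 0, 0, 2.5],
    [0, 0, 0, 0, 2.5],
    [0, 0, 0, 0, 2.5],
    [0, 0, 0, 0, 2.5],
    [0, 0, 0, 0, 2.5],
    [0, 0, 0, 0, 2.5]
  ]
}}

```text
t: 12.63
position: [0.5095, -0.0005, 0.0743]
orientation: [-180.0, -0.0, -178.3]
contact_force: [-1.1, -0.4, -1.5]
finger_gap: 0.025
grasp_force: 8.8
```

Emit:
{"method": "drive_tool", "body": {
  "increments": [
    [0, 0, 0, 0, 2.5],
    [0, 0, 0, 0, 2.5],
    [0, 0, 0, 0, 2.5],
    [0, 0, 0, 0, 2.5],
    [0, 0, 0, 0, 2.5],
    [0, 0, 0, 0, 2.5],
    [0, 0, 0, 0, 2.5],
    [0, 0, 0, 0, 2.5],
    [0, 0, 0, 0, 2.5],
    [0, 0, 0, 0, 2.5]
  ]
}}

```text
t: 13.47
position: [0.5095, -0.0005, 0.0743]
orientation: [180.0, 0.0, -178.3]
contact_force: [0.7, -0.1, -0.3]
finger_gap: 0.0248
grasp_force: 8.8
```

Emit:
{"method": "drive_tool", "body": {
  "increments": [
    [0, 0, 0, 0, 2.5],
    [0, 0, 0, 0, 2.5],
    [0, 0, 0, 0, 2.5],
    [0, 0, 0, 0, 2.5],
    [0, 0, 0, 0, 2.5],
    [0, 0, 0, 0, 2.5],
    [0, 0, 0, 0, 2.5],
    [0, 0, 0, 0, 2.5],
    [0, 0, 0, 0, 2.5],
    [0, 0, 0, 0, 2.5]
  ]
}}

```text
t: 14.3
position: [0.5095, -0.0005, 0.0743]
orientation: [-180.0, -0.0, -178.3]
contact_force: [0.0, 0.3, 0.1]
finger_gap: 0.0254
grasp_force: 8.8
```

Emit:
{"method": "drive_tool", "body": {
  "increments": [
    [0, 0, 0, 0, 2.5],
    [0, 0, 0, 0, 2.5],
    [0, 0, 0, 0, 2.5],
    [0, 0, 0, 0, 2.5],
    [0, 0, 0, 0, 2.5],
    [0, 0, 0, 0, 2.5],
    [0, 0, 0, 0, 2.5],
    [0, 0, 0, 0, 2.5],
    [0, 0, 0, 0, 2.5],
    [0, 0, 0, 0, 2.5]
  ]
}}

```text
t: 15.13
position: [0.5095, -0.0005, 0.0743]
orientation: [-180.0, -0.0, -178.3]
contact_force: [-0.3, 0.1, -0.5]
finger_gap: 0.0247
grasp_force: 8.8
```

```bash
python3 - <<'E'
from h import *
s=read_state(); print(s["t"],s["position"],s["finger_gap"],s["grasp_force"],s["contact_force"])
print(job_done())
E
```

```text
15.1333 [ 0.50952031 -0.00053273  0.07429329] 0.024681042452117073 8.805208504199982 [-0.31640861  0.06567703 -0.5108894 ]
the job is handed in; nothing more can be done
None
```

I pressed and released the timer button, held the forceps tips about 12 mm above the gauge at roughly a 14 mm gap for over three seconds, and handed the job in at 15.1 s still holding. No verdict came back, and the button's travel and the tip gap are inferred from force and finger readings.

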